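# Lid the food processor and hold its dial at full speed

## Robot

A 6-joint arm with a two-finger parallel gripper is mounted at the origin on the work surface. World frame = base frame: x ahead of the robot, y to its left, z up, the work surface at z = 0. Lengths are in mm, angles in rad, forces in N, time in s.
With the tool pointing down it reaches from about 350 to 775 mm from the base axis. Payload 7.3 kg.
Tool frame: the origin (TCP) lies at the very end of the fingers, on their centre line; the grasp point (between the pads) lies 19 mm behind it (bot.grip_point_offset is the distance from the TCP to the grasp point, in mm); z points along the fingers, y is the line along which they close (so a half turn about z gives the same grasp; the last joint's range is limited). The gripper opens to 92 mm and grips with 3 to 60 N. Pads are 19 mm wide; open, the fingers measure 130 mm over their backs; the gripper's body (75 mm by 190 mm) begins 47 mm behind the grasp point.
Start: joints at [0.979, 0.342, 1.524, -0, 1.275, -0.146], TCP at [226.359, 473.718, 206.341] pointing down, gripper open.
Joint ranges: [-2.53, 2.53], [-0.77, 2.02], [0.04, 2.7], [-1, 4.14], [0.28, 2.66], [-3.11, 3.11]. Speed limits (rad/s): [2.57, 2.57, 3.14, 3.14, 3.14, 3.14].

## Interface

Orientations are given as [roll, pitch, yaw] about the fixed x, y, z axes, in that order (R = Rz(yaw) Ry(pitch) Rx(roll)).
In Python, from plant import bot gives the robot as it stands. The module is installed in compiled form; this text tells all that it offers.
- The arm moves only by the shell command python3 -m jog 'ROWS' [OPENING]. ROWS is JSON, a list of rows, each a list of 6 numbers: the shift along the tool's x, y, z in mm, then the turn, a rotation vector about the tool's x, y, z in rad. In form: [[dx, dy, dz, rx, ry, rz], ...]. A call has 1 to 12 rows; each row shifts and turns the commanded pose from where the row before left it, along the tool's axes as they then stand; what a row does not reach is not made up. A row lasts 1/10 s, in which the tool goes at most 50 mm and 8.59 degrees, less where a joint would pass 70% of its speed; a pose out of reach is approached as far as the arm can. A call with a gripper value outside its range is refused whole. OPENING is the opening in per cent of the stroke, from 0 (shut) to 100 (fully open), set as the call begins (- or left out, the last holds). The fingers move at their own pace and stop on an object; the grip force is fixed at half the most. Time passes only in rows, so rows that do not move let the fingers close. It gives the time, the measured TCP pose, the force, the opening and the grip force at its end, in the units of the state.
- bot.get_obs(): the state, without advancing time (a new reading comes with each control period).
- bot.capture(name): name is "scene" or "side" or "wrist"; returns the picture (384x512x3 uint8, red, green, blue); there is no depth.
- bot.camera_model(name): a dict with "fx", "fy", "cx", "cy" (pixels), "position" and "orientation" of the camera in the world; the wrist camera has in their place "T_tool_cam" (4x4, takes a point from camera to tool coordinates, whose origin is the TCP and whose axes are the flange's). Camera axes: x right, y down, z forward; pixel columns grow to the right and rows downward; lengths in mm; the calibration is good to about 2 mm. A picture is of the moment at which its call begins: read the wrist's pose just before it. camera_model takes no time and is no camera call.
- bot.close_job(): hands the job in; it is judged then, once.
Trained networks look in the newest picture that a camera, given by its name, has taken for a name from the list of things; names that differ only in an ending like _2 or _b are one class to them, and where a whole thing is asked for, a point or a joint stands for the part that bears it (a point fixed in the world has none). Each returns a list of dicts, best first, with "p" (0 to 1); they miss things now and then, are a little off and sometimes report something else, mostly with a low value. They report only what shows in the picture. A call takes as long as a camera call. They do not tell look-alikes from the thing itself.
- bot.outline_of(target, camera): "mask" (384x512 bool, what is visible of it) and "pixel" ([column, row] in pixels, amid what is visible of it).
The state is a dict: "time": time; "joint_positions": joint angles; "dq": joint speeds; "tau": joint torques, N m; "tool_pos": TCP position; "tcp_rot": TCP orientation; "contact_force": force on the tool from outside, world axes, zero at the start; "moment": the same for the moment, N m; "grip_width": finger opening in mm; "finger_force": force on a finger pad.
Only numpy, scipy, OpenCV 4.12 (cv2) and the standard library are available. Lean on these libraries where they do the work, as an engineer would, in place of code of your own. Each camera call takes 0.05 s, during which the arm holds its last target. There are 200 camera calls.

## Task

Mince the pickles in the food processor: first set the lid flat on the bowl with its tab down in the notch of the motor tower and let go of it, then turn the sprung speed dial on the tower clockwise past the first and second clicks to the third and hold it there. The dial flicks back to off when let go, so finish while still holding it at the third click, the lid still in place. Do not turn the dial while the bowl is open, and leave the bowls and dishes of the place setting where they are.

Things in the scene. Friction and masses are not known exactly. Their poses are not given: they have to be found in the camera images.
- processor: white food processor fixed to the counter. Origin at counter level on the bowl's axis; z up, x to its rear, y to its left. Base 190 mm (x) by 310 (y -225 to 85), 45 high. Clear bowl 150 across outside, 142 inside at the rim, rim 150 above the counter, handle on the -x side. Motor tower: x -75 to 75, y -225 to -105, flat top 165 above the counter; on it the dial at x 0, y -167
- bowl_mouth (a point): centre of the bowl's mouth, at rim height (150 mm above the counter)
- notch (a point): where the tip of the lid's tab lies when the lid is seated; processor frame (0, -116, 153) mm. The notch is cut in the middle of the motor tower's bowl-side top edge, open above and towards the bowl: 26 mm wide (x), 17 mm deep (y -122 to -105), floor 140 mm above the counter, tower top 165 mm. Site axes as the processor's
- lid: loose grey lid, 0.13 to 0.25 kg, right way up on the counter. Origin: centre of its underside, z up. From below: plug 134 mm across, 12 deep (tapered to 124); flange 160 across, z 12 to 17; on it a bar grip. A tab 16 wide, z 12 to 18, sticks out along -y to 116 from the centre. Seated: axes parallel to the processor's, flange on the rim, origin 138 above the counter on the bowl's axis
- lid_grip (a point): on the lid's bar grip, 39 mm above the lid's underside; same axes as the lid. The bar is 22 mm wide (x), 60 mm long (y) and spans 17 to 51 mm above the lid's underside: pinch it along x. The lid's weight is nearly centred under it
- lid_tab (a point): tip of the lid's key tab, lid frame (0, -116, 15) mm
- dial (a joint): angle of the speed dial, rad: 0 at off, growing clockwise seen from above, end stop at 1.40. Clicks (detents) at 0.42 (first), 0.84 (second), 1.26 (third). A spring turns it back to 0 from anywhere when let go: 0.06 N m near off, 0.13 N m at the third click, and up to 0.05 N m more to pass each click
- dial_grip (a point): on the dial's vertical axis at gripping height, 200 mm above the counter; turns with the dial. Black disc 50 mm across with a straight bar on it, 46 mm long (point x), 14 wide (point y), 30 high: bar top 8 above the point, disc top 22 below. Site x points to the bar's white-marked end: at off 0.70 rad anticlockwise (from above) of the processor's x, at the third click 0.56 rad clockwise of it
- rice_bowl: bystander: blue ceramic rice bowl, 144 mm across, 68 mm high, on the bamboo mat beyond the lid
- soup_bowl: bystander: wooden soup bowl, 112 mm across, 62 mm high, on the mat
- sauce_dish: bystander: small black dish, 84 mm across, 26 mm high, on the mat
- pickle_dish: bystander: small black dish, 84 mm across, 30 mm high, on the counter behind the food processor
Things that resemble listed ones, but are neither listed nor needed, are in the scene too. Leave any green look-alike of the lid alone.

How it is judged:
By the outcome, as a careful person would: the job done as asked, in the order asked, and still so for the second after the job is handed in, while the arm keeps its last pose, push and grip.
It also fails if it takes over 48 s, if anything falls off the work surface, if the arm or the gripper's body presses on something with over 40 N, if the wrist force passes 120 N, or if a joint passes its speed limit or range.

## Working session

There is one attempt and no reset: what is moved stays moved. The work goes in short steps, Python scripts to look and compute and a shell command to move; the robot and the scene stay as the last step left them, time stands still between calls to the robot, and variables do not carry over. Pictures are saved under pics/ and viewed, at most 10 in all, crops included, and the job is handed in when it is done.

```bash
mkdir -p pics
cat > h.py <<'E'
import numpy as np, cv2
from scipy.spatial.transform import Rotation as R
from plant import bot
def cam(n):
    m=bot.camera_model(n)
    K=np.array([[m['fx'],0,m['cx']],[0,m['fy'],m['cy']],[0,0,1.]])
    if 'T_tool_cam' in m:
        o=bot.get_obs(); T=np.eye(4); T[:3,:3]=R.from_euler('xyz',o['tcp_rot']).as_matrix(); T[:3,3]=o['tool_pos']
        T=T@np.array(m['T_tool_cam']); return K,T[:3,:3],T[:3,3]
    q=np.array(m['orientation'],float)
    M=q if q.shape==(3,3) else (R.from_euler('xyz',q) if q.size==3 else R.from_quat(q)).as_matrix()
    return K,M,np.array(m['position'],float)
def ray(c,px,z):
    K,M,p=c; d=M@np.linalg.inv(K)@np.array([px[0],px[1],1.]); return p+d*(z-p[2])/d[2]
def proj(c,P):
    K,M,p=c; v=(np.atleast_2d(P)-p)@M; u=v@K.T; return u[:,:2]/u[:,2:]
def save(im,n): cv2.imwrite('pics/'+n+'.png',im[...,::-1])
E
python3 - <<'E'
from h import *
ims=[]
for n in ['scene','side','wrist']:
    c=cam(n); im=bot.capture(n); save(im,n+'0'); ims.append(im)
    m=bot.camera_model(n); print(n,{k:np.round(v,3).tolist() for k,v in m.items()})
    for t in ['processor','lid','lid_grip','lid_tab','dial_grip','rice_bowl','soup_bowl','pickle_dish']:
        for r in bot.outline_of(t,n)[:3]: print(' ',t,round(r['p'],2),np.round(r['pixel']),r['mask'].sum())
save(np.vstack([np.hstack(ims[:2]),np.hstack([ims[2],ims[2]*0])])[::1,::1] if 0 else cv2.resize(np.hstack(ims[:2]),(800,300)),'both')
o=bot.get_obs(); print(o)
E
```

```text
scene {'fx': 359.626, 'fy': 359.626, 'cx': 254.656, 'cy': 191.798, 'position': [1123.41, 460.46, 976.168], 'orientation': [-2.444, 0.005, 1.997]}
  processor 0.96 [169. 176.] 6037
  lid 0.8 [298. 228.] 1579
  lid 0.75 [330. 169.] 1146
  lid 0.73 [369. 285.] 2350
  lid_grip 0.98 [302. 224.] 1652
  lid_grip 0.96 [369. 285.] 2381
  lid_grip 0.58 [328. 169.] 1170
  lid_tab 0.74 [371. 285.] 2350
  lid_tab 0.69 [112. 240.] 491
  lid_tab 0.6 [303. 223.] 1638
  dial_grip 0.48 [138. 142.] 186
  rice_bowl 0.62 [253. 282.] 2131
  rice_bowl 0.56 [168. 174.] 6070
  soup_bowl 0.91 [192. 279.] 1218
  pickle_dish 0.77 [113. 244.] 474
side {'fx': 477.516, 'fy': 477.516, 'cx': 258.996, 'cy': 189.456, 'position': [248.486, 1299.417, 928.6], 'orientation': [-2.169, 0.0, -2.948]}
  processor 0.72 [273. 159.] 4431
  lid 0.94 [187. 322.] 2832
  lid 0.72 [354. 275.] 2039
  lid 0.6 [254. 258.] 1844
  lid_grip 0.84 [253. 258.] 1817
  lid_grip 0.75 [356. 274.] 2071
  lid_grip 0.56 [190. 320.] 2778
  lid_tab 0.78 [188. 319.] 2888
  lid_tab 0.63 [251. 259.] 1843
  lid_tab 0.63 [357. 272.] 2028
  dial_grip 0.58 [
[... 417 characters left out ...]
7 [123. 180.] 13521
{'time': 1.35, 'joint_positions': array([ 9.79003890e-01,  3.42007685e-01,  1.52412970e+00, -1.15312026e-05,
        1.27540335e+00, -1.45965556e-01]), 'dq': array([ 0.00072493, -0.00064428,  0.00031301,  0.00014394, -0.00188545,
       -0.0001427 ]), 'tau': array([ 1.07625525e-03, -4.31133306e+01, -2.44478667e+01,  7.19163450e-02,
        4.82376711e-02,  9.57938028e-06]), 'tool_pos': array([226.35170115, 473.7031323 , 206.32613173]), 'tcp_rot': array([3.14154289e+00, 1.84657089e-05, 2.69576913e+00]), 'contact_force': array([-0.2253093 ,  0.16434073, -0.28683432]), 'moment': array([0.00810181, 0.01987092, 0.0205884 ]), 'finger_force': 0.0, 'grip_width': 91.6411612595665}
```

View pics/scene0.png

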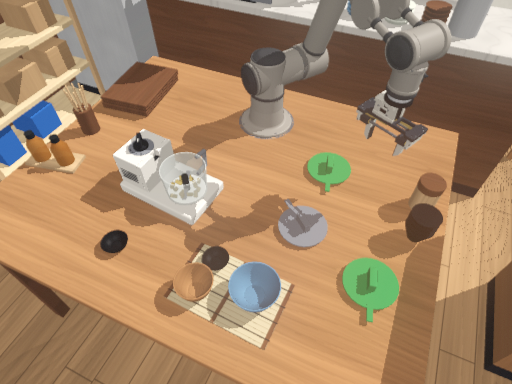

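View pics/side0.png

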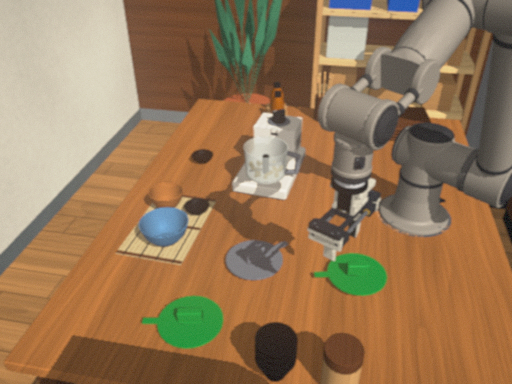

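The scene view shows three lids: green at (330,169) and (370,285), grey at (302,225). Only the grey one fits the description; its tab appears to point up-left toward (285,205). I'll fit poses with the masks and confirm in a crop.

```bash
cat > fit.py <<'E'
from h import *
from scipy.optimize import minimize
def circ(r,z,x=0,y=0):
    a=np.linspace(0,2*np.pi,40); return np.c_[x+r*np.cos(a),y+r*np.sin(a),0*a+z]
def box(x0,x1,y0,y1,z0,z1): return np.array([[x,y,z] for x in(x0,x1) for y in(y0,y1) for z in(z0,z1)],float)
LID=[np.r_[circ(62,0),circ(67,12)],np.r_[circ(80,12),circ(80,17)],box(-11,11,-30,30,17,51),box(-8,8,-116,-70,12,18)]
PROC=[box(-95,95,-225,85,0,45),np.r_[circ(60,45),circ(75,150)],box(-75,75,-225,-105,45,165),np.r_[circ(25,165,0,-167),circ(25,178,0,-167)],box(-16,16,-183,-151,178,208)]
def place(P,x,y,yaw,z=0): return R.from_euler('z',yaw).apply(P)+[x,y,z]
def render(c,parts,v,z=0):
    m=np.zeros((384,512),np.uint8)
    for P in parts: cv2.fillConvexPoly(m,cv2.convexHull(np.float32(proj(c,place(P,*v,z)))).astype(np.float32).round().astype(np.int32),1)
    return m>0
def fit(obs,parts,v0,z=0):
    def cost(v):
        s=0
        for c,mk in obs:
            r=cv2.GaussianBlur(render(c,parts,v,z).astype(np.float32),(0,0),1.2); k=cv2.GaussianBlur(mk.astype(np.float32),(0,0),1.2)
            s+=np.abs(r-k).sum()/mk.sum()
        return s
    best=None
    for y0 in v0[2]:
        r=minimize(cost,[v0[0],v0[1],y0],method='Nelder-Mead',options=dict(initial_simplex=[[v0[0],v0[1],y0],[v0[0]+15,v0[1],y0],[v0[0],v0[1]+15,y0],[v0[0],v0[1],y0+.25]],xatol=.05,fatol=1e-4))
        if best is None or r.fun<best.fun: best=r
    return best.x,best.fun
E
python3 - <<'E'
from fit import *
S,D=cam('scene'),cam('side'); ims={n:bot.capture(n) for n in('scene','side')}
def near(t,n,px):
    return min(bot.outline_of(t,n),key=lambda r:np.hypot(*(np.array(r['pixel'])-px)))['mask']
ml=[(S,near('lid','scene',[302,224])),(D,near('lid','side',[253,258]))]
mp=[(S,near('processor','scene',[169,176])),(D,near('processor','side',[273,159]))]
l0=ray(S,[302,225],12); print('l0',l0, ray(D,[253,258],12))
ax=np.arange(-3,3.2,.5)
print('lid',fit(ml,LID,[l0[0],l0[1],ax]))
for o in ml: print(' one',fit([o],LID,[l0[0],l0[1],ax]))
p0=ray(S,[183,178],100); print('p0',p0)
lv=fit(ml,LID,[l0[0],l0[1],ax])[0]
print('proc',fit(mp,PROC,[p0[0],p0[1],ax]))
for o in mp: print(' one',fit([o],PROC,[p0[0],p0[1],ax]))
pv=fit(mp,PROC,[p0[0],p0[1],ax])[0]
out=[]
for n,c,(x0,y0,w) in(('scene',S,(100,120,240)),('side',D,(190,90,240))):
    im=ims[n].copy(); im=cv2.resize(im,None,fx=2,fy=2,interpolation=cv2.INTER_CUBIC)
    for parts,v in((LID,lv),(PROC,pv)):
        for P in parts:
            h=cv2.convexHull(np.float32(proj(c,place(P,*v))))*2+.5; cv2.polylines(im,[h.round().astype(np.int32)],True,(255,0,0),1)
    out.append(im[y0*2:y0*2+400,x0*2:x0*2+400] if n=='side' else im[y0*2:y0*2+400,x0*2:x0*2+400])
out=[]
for n,c,(x0,y0) in(('scene',S,(110,120)),('side',D,(200,90))):
    im=cv2.resize(ims[n],None,fx=2,fy=2,interpolation=cv2.INTER_CUBIC)
    raw=im.copy()
    for parts,v in((LID,lv),(PROC,pv)):
        for P in parts:
            h=cv2.convexHull(np.float32(proj(c,place(P,*v))))*2+.5; cv2.polylines(im,[h.round().astype(np.int32)],True,(255,0,0),1)
    out.append(im[y0*2:y0*2+400,x0*2:x0*2+400+40*(n=='scene')])
save(np.hstack([out[0][:,:440],out[1][:,:360]]),'fit1')
E
```

```text
Traceback (most recent call last):
ValueError: min() iterable argument is empty
```

```bash
cat >> fit.py <<'E'
def near(ts,n,px,tol=15):
    for k in range(3):
        bot.capture(n)
        for t in ts:
            r=[q for q in bot.outline_of(t,n) if np.hypot(*(np.array(q['pixel'])-px))<tol]
            if r: return r[0]['mask']
    raise SystemExit('none '+n+str(ts))
def overlay(n,c,im,items,x0,y0,w,h,s=2):
    im=cv2.resize(im,None,fx=s,fy=s,interpolation=cv2.INTER_CUBIC)
    for parts,v,z in items:
        for P in parts: cv2.polylines(im,[((cv2.convexHull(np.float32(proj(c,place(P,*v,z))))+.5)*s).round().astype(np.int32)],True,(255,0,0),1)
    return im[y0*s:y0*s+h,x0*s:x0*s+w]
E
python3 - <<'E'
from fit import *
S,D=cam('scene'),cam('side'); ims={n:bot.capture(n) for n in('scene','side')}
L=['lid','lid_grip','lid_tab']; ax=np.arange(-3,3.2,.5)
ml=[(S,near(L,'scene',[300,226])),(D,near(L,'side',[253,258]))]
mp=[(S,near(['processor','dial'],'scene',[169,176])),(D,near(['processor','dial'],'side',[273,159]))]
np.savez('m.npz',a=ml[0][1],b=ml[1][1],c=mp[0][1],d=mp[1][1])
l0=ray(S,[302,225],12); p0=ray(S,[183,178],100)
lv,f=fit(ml,LID,[l0[0],l0[1],ax]); print('lid',lv,f)
for o in ml: print(' one',*fit([o],LID,[lv[0],lv[1],[lv[2]]]))
pv,f=fit(mp,PROC,[p0[0],p0[1],ax]); print('proc',pv,f)
for o in mp: print(' one',*fit([o],PROC,[pv[0],pv[1],[pv[2]]]))
it=[(LID,lv,0),(PROC,pv,0)]
save(np.hstack([overlay('scene',S,ims['scene'],it,110,120,440,400),overlay('side',D,ims['side'],it,205,90,360,400)]),'fit1')
E
```

```text
lid [455.1884418  322.51711774  -0.71625878] 0.1604505848098548
 one [455.1884418  322.51711774  -0.71625878] 0.10638543005636804
 one [456.20532266 324.29047955  -0.72653819] 0.050514557841988966
proc [ 4.98212424e+02 -8.51606176e+01 -8.44347919e-02] 0.12160344349218177
 one [ 4.92948244e+02 -8.32538570e+01 -8.50999410e-02] 0.05797876310783694
 one [ 4.98212424e+02 -8.51606176e+01 -8.44347919e-02] 0.04947735086739314
```

View pics/fit1.png

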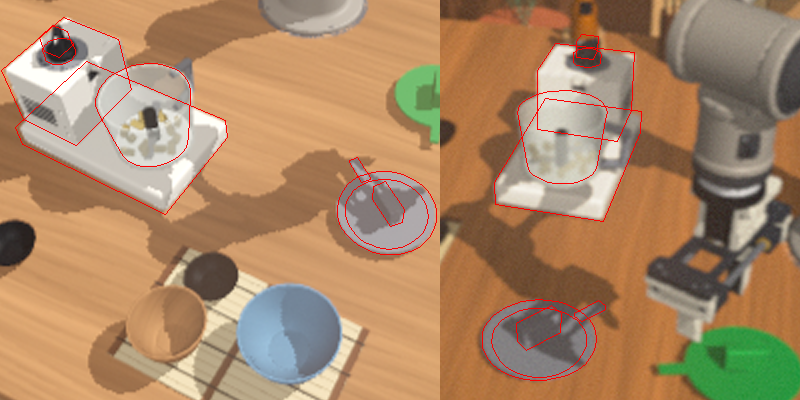

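Fit agrees: grey lid (scene crop (385,212)) with tab, processor yaw −0.085 rad, sizes match the outlines. Lid at ≈(455.5, 323.5), yaw −0.72. Turn, then move above the lid.

```bash
python3 -m jog '[[0,0,0,0,0,0.148],[0,0,0,0,0,0.148],[0,0,0,0,0,0.148],[0,0,0,0,0,0.148],[0,0,0,0,0,0.148],[0,0,0,0,0,0.148],[0,0,0,0,0,0.148],[0,0,0,0,0,0.148],[0,0,0,0,0,0.148],[0,0,0,0,0,0.148],[0,0,0,0,0,0.148],[0,0,0,0,0,0.148]]' 100
python3 -m jog '[[0,0,0,0,0,0.07],[5,34,0,0,0,0],[5,34,0,0,0,0],[5,34,0,0,0,0],[5,34,0,0,0,0],[5,34,0,0,0,0],[5,34,0,0,0,0],[4,34,0,0,0,0],[4,33,0,0,0,0],[0,0,0,0,0,0],[0,0,0,0,0,0]]'
python3 - <<'E'
from fit import *
C=cam('wrist'); im=bot.capture('wrist'); o=bot.get_obs(); print(o['tool_pos'],o['tcp_rot'],o['joint_positions'])
r=[q for t in('lid','lid_grip') for q in bot.outline_of(t,'wrist')]
for q in r: print(q['p'],q['pixel'],q['mask'].sum())
v0=[455.5,323.5,-.721]
if r:
    q=max(r,key=lambda q:q['mask'].sum()); v,f=fit([(C,q['mask'])],LID,[455.5,323.5,[-.721]]); print(v,f)
save(overlay('wrist',C,im,[(LID,v0,0)],0,0,512,384,1),'w1')
E
```

```text
time: 3.35
tool_pos: [226.4, 473.7, 206.3]
tcp_rot: [-3.142, -0.0, 0.914]
contact_force: [0.4, 0.7, -0.6]
grip_width: 91.6
finger_force: 0.0
time: 4.45
tool_pos: [455.2, 323.0, 206.1]
tcp_rot: [-3.141, 0.0, 0.848]
contact_force: [-0.2, -0.2, -0.4]
grip_width: 91.6
finger_force: 0.0
[454.56682479 323.49222098 206.18200801] [-3.14097860e+00  3.38816164e-04  8.49438582e-01] [4.80857556e-01 4.02942312e-01 1.43172085e+00 4.66832371e-04
 1.30746682e+00 1.20209377e+00]
0.7 [256.8, 171.5] 14669
0.64 [176.5, 0.1] 310
0.56 [148.9, 315.1] 251
0.94 [255.9, 170.2] 14788
0.72 [149.9, 317.9] 217
0.63 [178.5, 0.0] 319
[455.47460456 323.73640519  -0.72839205] 0.024836215451823268
```

View pics/w1.png

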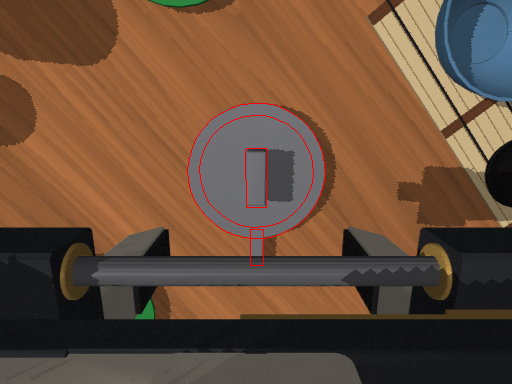

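Wrist view: grey lid centred at (256,171), overlay matches bar and tab to ~1 px. Descend and grip.

```bash
python3 -m jog '[[1,0.5,30,0,0,0.007],[0,0,30,0,0,0],[0,0,30,0,0,0],[0,0,30,0,0,0],[0,0,25,0,0,0],[0,0,20,0,0,0],[0,0,12,0,0,0],[0,0,6,0,0,0],[0,0,0,0,0,0]]'
python3 -m jog '[[0,0,0,0,0,0],[0,0,0,0,0,0],[0,0,0,0,0,0],[0,0,0,0,0,0],[0,0,0,0,0,0],[0,0,0,0,0,0],[0,0,0,0,0,0],[0,0,0,0,0,0]]' 0
```

```text
time: 5.5
tool_pos: [455.7, 324.1, 23.2]
tcp_rot: [-3.141, 0.0, 0.844]
contact_force: [-0.3, -1.5, -0.5]
grip_width: 91.6
finger_force: 0.0
time: 6.3
tool_pos: [456.1, 323.8, 23.3]
tcp_rot: [-3.142, -0.0, 0.843]
contact_force: [-0.4, -0.0, 1.0]
grip_width: 32.3
finger_force: 0.0
```

```bash
python3 -m jog '[[0,0,0,0,0,0],[0,0,0,0,0,0],[0,0,0,0,0,0],[0,0,0,0,0,0],[0,0,0,0,0,0]]' 0
```

```text
time: 6.8
tool_pos: [456.1, 323.8, 23.3]
tcp_rot: [3.142, -0.0, 0.843]
contact_force: [1.0, 0.5, -0.4]
grip_width: 21.5
finger_force: 30.0
```

```bash
python3 -m jog '[[0,0,-8,0,0,0],[0,0,-20,0,0,0],[0,0,-30,0,0,0],[0,0,-35,0,0,0],[0,0,-35,0,0,0],[0,0,-35,0,0,0],[0,0,-27,0,0,-0.123],[0,0,0,0,0,-0.13],[0,0,0,0,0,-0.13],[0,0,0,0,0,-0.13],[0,0,0,0,0,-0.13],[0,0,0,0,0,0]]'
python3 - <<'E'
from fit import *
S,D=cam('scene'),cam('side'); ims={n:bot.capture(n) for n in('scene','side')}
mp=[(S,near(['processor'],'scene',[169,176])),(D,near(['processor'],'side',[273,159]))]
for o in (mp,mp[:1],mp[1:]):
  for s in ([495,-80,-.1],[500,-90,-.05],[485,-84,-.15]):
    print(len(o),*fit(o,PROC,[s[0],s[1],[s[2]]]))
o=bot.get_obs(); print(o['tool_pos'],o['tcp_rot'],o['contact_force'],o['grip_width'],o['joint_positions'])
C=cam('wrist'); im=bot.capture('wrist'); 
r=[q for t in('lid','lid_grip') for q in bot.outline_of(t,'wrist')]
if r:
  q=max(r,key=lambda q:q['mask'].sum()); print(q['pixel'],q['mask'].sum(),o['tool_pos'][2]-23); 
  v,f=fit([(C,q['mask'])],LID,[*o['tool_pos'][:2],[o['tcp_rot'][2]-1.5708]],z=o['tool_pos'][2]-23); print(v,f)
E
```

```text
time: 8.0
tool_pos: [455.7, 323.7, 213.6]
tcp_rot: [-3.141, 0.0, 1.487]
contact_force: [-0.1, 1.2, -2.2]
grip_width: 21.4
finger_force: 30.0
2 [ 4.93422613e+02 -8.60506898e+01 -8.91176242e-02] 1.5319314688075094
2 [ 4.94653359e+02 -8.37162443e+01 -6.81387690e-02] 1.537610057429213
2 [ 4.89496900e+02 -8.46739955e+01 -4.32990144e-02] 1.5357565896569652
1 [ 4.95507948e+02 -8.19718459e+01 -9.90965607e-02] 0.05914143020791023
1 [ 4.95677461e+02 -8.19817733e+01 -1.03765710e-01] 0.05851581737725934
1 [ 4.92912376e+02 -7.89879010e+01 -8.21366267e-02] 0.060908226924248576
1 [ 4.64813481e+02 -1.25069453e+02  8.64081891e-02] 1.336341310118041
1 [ 4.59704522e+02 -1.28016876e+02  1.44015156e-01] 1.3359202247008324
1 [ 4.90050754e+02 -1.11768889e+02 -2.43943873e-02] 1.4100429443613423
[456.00727922 323.75980888 213.37553951] [-3.14158504e+00 -6.13620194e-05  1.48422255e+00] [ 0.73246609  0.12117768 -2.00815675] 21.498096928723974 [4.80324437e-01 3.99864720e-01 1.41628300e+00 5.75768005e-05
 1.32541841e+00 5.66884227e-01]
[256.5, 175.8] 30828 190.37553951202003
[4.56063141e+02 3.23117637e+02 1.49519864e-02] 0.6965836658232776
```

Run:
```python
import fit as F; from fit import *
def render(c,parts,v,z=0):
    m=np.zeros((384*4,512*4),np.uint8)
    for P in parts: cv2.fillConvexPoly(m,cv2.convexHull(np.float32((proj(c,place(P,*v,z))+.5)*64)).round().astype(np.int32),255,shift=4)
    return cv2.resize(m,(512,384),interpolation=cv2.INTER_AREA)/255.
F.render=render
S,D=cam('scene'),cam('side'); m=np.load('m.npz'); mp=[(S,m['c']),(D,m['d'])]
for nm,parts in(('plain',PROC),('handle',PROC+[box(-110,-70,-9,9,60,145)])):
  for o in (mp,mp[:1],mp[1:]):
    rs=[F.fit(o,parts,[s[0],s[1],[s[2]]]) for s in ([495,-80,-.1],[500,-92,-.05],[485,-88,-.15])]
    print(nm,len(o),*min(rs,key=lambda r:r[1]))
ml=[(S,m['a']),(D,m['b'])]
for o in (ml,ml[:1],ml[1:]): print('lid',*F.fit(o,LID,[460,320,[-.72]]))
```

```text
plain 2 [ 4.97691035e+02 -8.31272862e+01 -8.39049970e-02] 0.11361460352872849
plain 1 [ 4.91751338e+02 -8.40425656e+01 -7.45798986e-02] 0.05004303396292118
plain 1 [ 5.00689372e+02 -8.83189431e+01 -9.36477265e-02] 0.042962985343570285
handle 2 [ 4.97322450e+02 -8.24006718e+01 -8.28842837e-02] 0.10675770679798402
handle 1 [ 4.93514210e+02 -8.55374240e+01 -9.54595623e-02] 0.047345301940201784
handle 1 [ 5.00689372e+02 -8.83189431e+01 -9.36477265e-02] 0.042962985343570285
lid [456.43851593 321.88088767  -0.73023582] 0.12935860526857995
lid [452.58550017 319.74168498  -0.7302684 ] 0.07903183315535972
lid [456.58122907 322.96745019  -0.73370681] 0.03157021148860106
```

```bash
python3 -m jog '[[-10,2,-8,0,0,0],[-30,4,-10,0,0,0],[-45,7,-10,0,0,0],[-48,8,-10,0,0,0],[-48,8,-10,0,0,0],[-48,8,-10,0,0,0],[-48,8,-10,0,0,0],[-48,8,-4,0,0,0],[-48,8,0,0,0,0],[-48,7,0,0,0,0],[-42,5,0,0,0,0],[-25,3.5,0,0,0,0]]'
python3 -m jog '[[0,0,0,0,0,0],[0,0,0,0,0,0],[0,0,0,0,0,0]]'
python3 - <<'E'
from fit import *
C=cam('wrist'); im=bot.capture('wrist'); o=bot.get_obs(); print(o['tool_pos'],o['tcp_rot'],o['joint_positions'])
it=[(PROC[:3]+[circ(75,150),circ(71,150)],[497.5,-84,-.085],0),(LID,[*o['tool_pos'][:2],o['tcp_rot'][2]-1.5708],o['tool_pos'][2]-23)]
np.save('w2.npy',im); save(overlay('wrist',C,im,it,0,0,768,576,1.5) if 0 else overlay('wrist',C,im,it,56,0,800,600,2),'w2')
E
```

```text
time: 9.65
tool_pos: [490.1, -172.7, 285.8]
tcp_rot: [3.141, 0.001, 1.483]
contact_force: [-0.0, 1.1, -2.6]
grip_width: 21.3
finger_force: 30.0
time: 9.95
tool_pos: [490.6, -168.2, 285.7]
tcp_rot: [3.141, -0.0, 1.486]
contact_force: [-0.3, 0.1, -2.2]
grip_width: 21.6
finger_force: 30.0
[ 490.71995847 -168.00827047  285.70140256] [ 3.14120004e+00 -1.65756235e-04  1.48691128e+00] [-4.77896493e-01  2.80372632e-01  1.39307089e+00  3.05395071e-04
  1.46785024e+00 -3.94042752e-01]
```

View pics/w2.png

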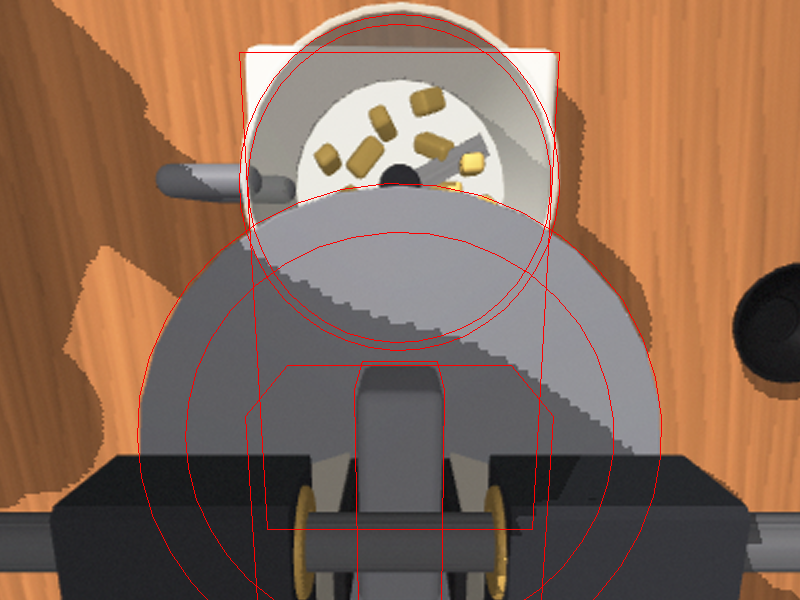

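Run:
```python
from fit import *
from scipy.ndimage import map_coordinates
from scipy.optimize import least_squares
C=cam('wrist'); im=np.load('w2.npy').astype(float); sat=cv2.GaussianBlur((im[...,0]-im[...,2]).astype(np.float32),(0,0),.8)
c0=np.array([497.5,-80.])
# outer rim: wood (R-B high) outside, white inside
pts=[]
for a in np.r_[np.arange(-.6,.35,.04),np.arange(.55,2.6,.04),np.arange(2.85,3.6,.04)]:
    rr=np.arange(65,85,.25); w=np.c_[c0[0]+rr*np.cos(a),c0[1]+rr*np.sin(a),0*rr+150]
    u=proj(C,w); ok=(u[:,0]>1)&(u[:,0]<510)&(u[:,1]>1)&(u[:,1]<382)
    p=map_coordinates(sat,[u[:,1],u[:,0]],order=1); g=np.gradient(p); g[~ok]=0
    i=g.argmax()
    if g[i]>3: pts.append([a,rr[i],g[i]])
pts=np.array(pts); print(np.round(pts[::3],2).tolist())
w=c0+np.c_[pts[:,1]*np.cos(pts[:,0]),pts[:,1]*np.sin(pts[:,0])]
f=least_squares(lambda v:np.hypot(w[:,0]-v[0],w[:,1]-v[1])-75,[497,-80],loss='soft_l1',f_scale=.7)
print('R75',f.x,np.median(np.abs(f.fun)))
f=least_squares(lambda v:np.hypot(w[:,0]-v[0],w[:,1]-v[1])-v[2],[497,-80,75],loss='soft_l1',f_scale=.7); print('Rfree',f.x)
# base front edge y=85 z=45 near corners
psi=-.085
e=[]
for x in list(range(-88,-60,3))+list(range(66,90,3)):
    yy=np.arange(65,105,.25); q=place(np.c_[0*yy+x,yy,0*yy+45],*c0,psi); u=proj(C,q)
    p=map_coordinates(sat,[u[:,1],u[:,0]],order=1); i=np.gradient(p).argmax(); e.append([x,yy[i]])
print('front',np.round(e,1).tolist())
for s in(-1,1):
    e=[]
    for y in range(45,82,4):
        xx=np.arange(80,110,.25); q=place(np.c_[s*xx,0*xx+y,0*xx+45],*c0,psi); u=proj(C,q)
        p=map_coordinates(sat,[u[:,1],u[:,0]],order=1); i=np.gradient(p).argmax(); e.append(xx[i]*s)
    print('side',s,np.round(e,1).tolist())
```

```text
[[-0.4, 82.5, 3.17], [-0.28, 75.25, 5.54], [-0.16, 75.25, 5.04], [-0.04, 84.75, 5.46], [0.08, 75.25, 5.49], [0.2, 75.5, 6.51], [0.32, 77.25, 6.1], [0.75, 77.75, 12.62], [0.87, 75.75, 11.0], [0.99, 76.0, 10.85], [1.11, 75.75, 12.24], [1.23, 75.75, 11.47], [1.35, 75.75, 13.04], [1.47, 75.25, 6.36], [1.59, 75.5, 12.87], [1.71, 75.25, 12.5], [1.83, 75.0, 11.35], [1.95, 75.25, 13.5], [2.07, 74.75, 13.82], [2.19, 76.75, 11.7], [2.31, 84.75, 3.63], [2.51, 80.5, 13.34], [2.85, 73.75, 11.45], [3.21, 73.5, 4.93], [3.33, 73.0, 6.27]]
R75 [498.19550272 -79.37109733] 0.4340082997461394
Rfree [498.26128552 -79.24131145  74.87232704]
front [[-88.0, 83.2], [-85.0, 84.8], [-82.0, 85.5], [-79.0, 85.8], [-76.0, 85.8], [-73.0, 84.8], [-70.0, 84.8], [-67.0, 84.8], [-64.0, 84.8], [-61.0, 86.0], [66.0, 83.8], [69.0, 83.8], [72.0, 83.5], [75.0, 83.8], [78.0, 83.5], [81.0, 83.8], [84.0, 83.5], [87.0, 83.2]]
side -1 [-92.0, -91.2, -91.0, -92.5, -92.2, -91.5, -91.8, -91.0, -91.2, -90.5]
side 1 [94.8, 94.5, 95.0, 95.0, 94.5, 94.8, 95.2, 95.0, 95.2, 92.5]
```

Wrist view: bowl rim centre fits at (498.3, −79.4), base edge gives yaw ≈ −0.095; the held lid overlays on its outline. Move over the bowl and check.

```bash
python3 -m jog '[[10,0,0,0,0,0.01],[25,-0.3,0,0,0,0],[25,-0.4,0,0,0,0],[19,0,10,0,0,0],[10,0,20,0,0,0],[0,0,25,0,0,0],[0,0,20,0,0,0],[0,0,12,0,0,0],[0,0,0,0,0,0],[0,0,0,0,0,0],[0,0,0,0,0,0]]'
python3 - <<'E'
from fit import *
o=bot.get_obs(); print(o['tool_pos'],o['tcp_rot'][2]-1.5708,o['contact_force'])
L=(LID,[*o['tool_pos'][:2],o['tcp_rot'][2]-1.5708],o['tool_pos'][2]-23); Pp=(PROC+[circ(71,150)],[498.3,-79.4,-.095],0)
S,D=cam('scene'),cam('side')
save(np.hstack([overlay('s',S,bot.capture('scene'),[L,Pp],105,110,400,450,3),overlay('d',D,bot.capture('side'),[L,Pp],205,70,400,450,3)]),'hov')
E
```

```text
time: 11.1
tool_pos: [499.1, -79.9, 199.4]
tcp_rot: [3.14, 0.0, 1.476]
contact_force: [-0.3, -0.1, -2.2]
grip_width: 21.5
finger_force: 30.0
[499.06546668 -79.9239047  199.40953775] -0.09449150398657236 [-0.26305365 -0.12905233 -2.20198558]
```

View pics/hov.png

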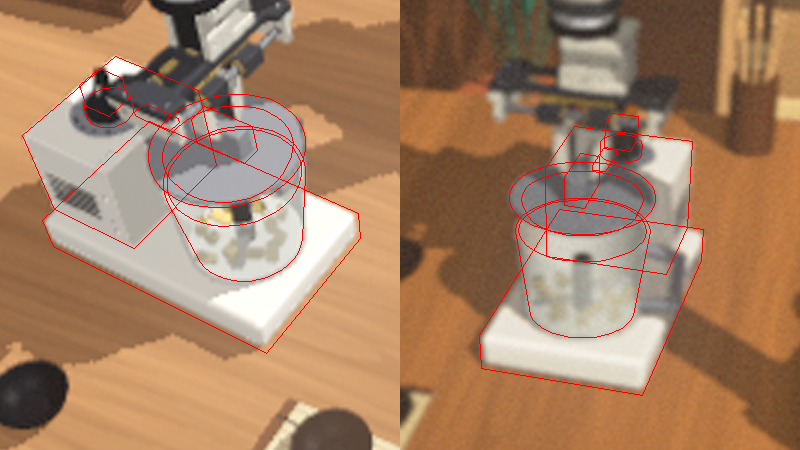

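The overlays of both lid and bowl agree in both views (side: lid (582,190) above bowl (585,230)). Lower gently.

```bash
python3 -m jog '[[0,0,10,0,0,0],[0,0,10,0,0,0],[0,0,5,0,0,0],[0,0,3,0,0,0],[0,0,3,0,0,0],[0,0,2,0,0,0],[0,0,0,0,0,0]]'
python3 -m jog '[[0,0,2,0,0,0],[0,0,1,0,0,0],[0,0,1,0,0,0],[0,0,1,0,0,0],[0,0,0.5,0,0,0],[0,0,0,0,0,0]]'
```

```text
time: 11.9
tool_pos: [498.4, -80.3, 165.1]
tcp_rot: [-3.141, -0.0, 1.476]
contact_force: [0.3, -0.8, -2.0]
grip_width: 21.3
finger_force: 30.0
time: 12.5
tool_pos: [498.6, -80.3, 161.5]
tcp_rot: [3.14, 0.0, 1.476]
contact_force: [-4.7, 1.5, 11.0]
grip_width: 21.3
finger_force: 30.0
```

```bash
python3 -m jog '[[0,0,0,0,0,0],[0,0,0,0,0,0],[0,0,0,0,0,0],[0,0,0,0,0,0],[0,0,0,0,0,0],[0,0,0,0,0,0]]' 100
python3 -m jog '[[0,0,-10,0,0,0],[0,0,-25,0,0,0],[0,0,-35,0,0,0],[0,0,-35,0,0,0],[0,0,-30,0,0,0],[-30,0,-10,0,0,0],[-30,0,0,0,0,0],[0,0,0,0,0,0],[0,0,0,0,0,0],[0,0,0,0,0,0]]'
python3 - <<'E'
from fit import *
o=bot.get_obs(); print(o['tool_pos'],o['tcp_rot'][2]-1.5708,o['contact_force'])
V=[498.3,-79.4,-.095]
C=cam('wrist'); im=bot.capture('wrist')
r=[q for t in('lid','lid_grip') for q in bot.outline_of(t,'wrist')]
for q in r: print(q['p'],q['pixel'],q['mask'].sum())
it=[(LID,V,138),(PROC[2:3],V,0)]
a=overlay('w',C,im,it,56,0,400,300,1); a=cv2.resize(a,(400,300)) if 0 else overlay('w',C,im,it,100,60,450,450,1.5.__int__() or 1) if 0 else overlay('w',C,im,it,140,0,480,500,2)
b=overlay('s',cam('scene'),bot.capture('scene'),[],115,110,320,500,4)
save(np.hstack([a[:500],b[:500]]),'seat')
E
```

```text
time: 13.1
tool_pos: [498.5, -80.3, 159.7]
tcp_rot: [-3.141, -0.0, 1.476]
contact_force: [0.1, -0.9, -0.8]
grip_width: 65.0
finger_force: 0.0
time: 14.1
tool_pos: [492.7, -139.3, 305.0]
tcp_rot: [-3.142, -0.001, 1.476]
contact_force: [-0.7, 0.3, -0.5]
grip_width: 92.0
finger_force: 0.0
[ 492.73556839 -139.31604826  304.95639081] -0.09464046488032518 [-0.66962293  0.34845362 -0.49106857]
0.76 [256.2, 121.8] 20898
0.79 [255.7, 119.9] 20931
```

View pics/seat.png

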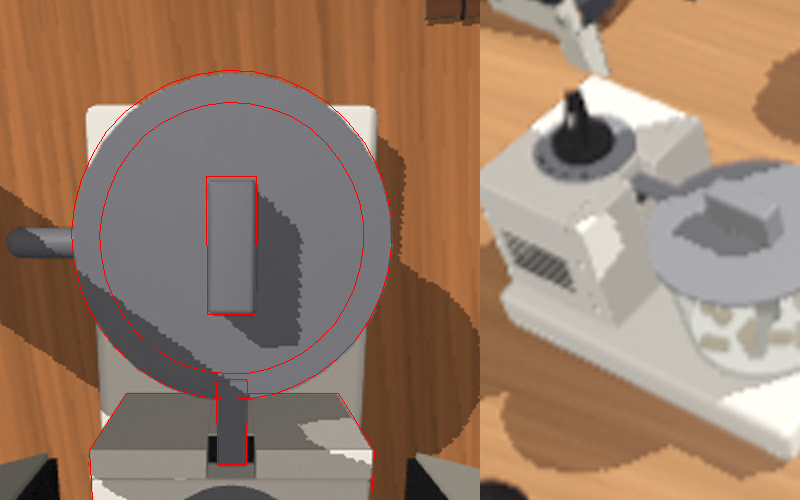

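Wrist view: lid sits flat under the overlay at seated height, centre about (231,245), with the tab down in the dark notch (232,455). Scene view agrees. Now go over the dial.

```bash
python3 -m jog '[[0,0,0,0,0,0.145],[0,0,0,0,0,0.145],[0,0,0,0,0,0.145],[0,0,0,0,0,0.145],[0,0,0,0,0,0.145],[0,0,0,0,0,0.146],[-23,27,0,0,0,0],[-23,27,0,0,0,0],[-23,28,0,0,0,0],[0,0,0,0,0,0],[0,0,0,0,0,0]]'
python3 - <<'E'
from fit import *
V=[498.3,-79.4,-.095]
o=bot.get_obs(); print(o['tool_pos'],o['tcp_rot'][2]-1.5708,o['joint_positions'])
C=cam('wrist'); im=bot.capture('wrist')
for q in bot.outline_of('dial_grip','wrist')+bot.outline_of('dial','wrist'): print(q['p'],q['pixel'],q['mask'].sum())
d=R.from_euler('z',.70).apply(box(-23,23,-7,7,178,208))+[0,-167,0]
it=[([d,circ(25,178,0,-167)],V,0)]+[(PROC[2:3],V,0)]
np.save('w3.npy',im); save(overlay('w',C,im,it,120,60,700,560,3 if 0 else 2),'dial')
E
```

```text
time: 15.4
tool_pos: [482.6, -246.7, 304.4]
tcp_rot: [-3.141, -0.0, 0.604]
contact_force: [0.4, 0.5, -0.3]
grip_width: 91.9
finger_force: 0.0
[ 482.56595682 -246.6576244   304.43444483] -0.9670433745432376 [-6.14296766e-01  3.19954959e-01  1.28780092e+00  5.31743817e-04
  1.53478873e+00  3.52723448e-01]
0.82 [257.6, 183.6] 2111
0.89 [254.7, 185.6] 2155
```

View pics/dial.png

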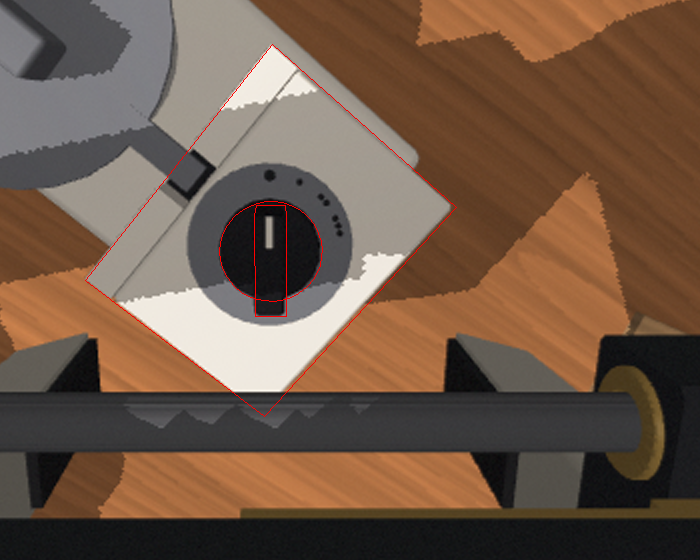

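Dial at (270,250) in the crop, bar and white mark exactly under the overlay, at off. Descend and grip.

```bash
python3 -m jog '[[0.6,-0.9,15,0,0,0],[0,0,28,0,0,0],[0,0,28,0,0,0],[0,0,24,0,0,0],[0,0,14,0,0,0],[0,0,8,0,0,0],[0,0,4,0,0,0],[0,0,0,0,0,0],[0,0,0,0,0,0]]'
python3 -m jog '[[0,0,0,0,0,0],[0,0,0,0,0,0],[0,0,0,0,0,0],[0,0,0,0,0,0],[0,0,0,0,0,0],[0,0,0,0,0,0],[0,0,0,0,0,0],[0,0,0,0,0,0],[0,0,0,0,0,0],[0,0,0,0,0,0],[0,0,0,0,0,0],[0,0,0,0,0,0]]' 0
```

```text
time: 16.45
tool_pos: [483.1, -245.7, 184.7]
tcp_rot: [3.14, -0.001, 0.605]
contact_force: [1.0, -0.3, 0.1]
grip_width: 91.6
finger_force: 0.0
time: 17.65
tool_pos: [482.4, -245.3, 183.8]
tcp_rot: [-3.141, 0.0, 0.605]
contact_force: [-0.2, 2.4, 1.6]
grip_width: 13.0
finger_force: 30.0
```

```bash
python3 -m jog '[[0,0,0,0,0,0.06],[0,0,0,0,0,0.12],[0,0,0,0,0,0.12],[0,0,0,0,0,0.12],[0,0,0,0,0,0.12],[0,0,0,0,0,0.12],[0,0,0,0,0,0.12],[0,0,0,0,0,0.12],[0,0,0,0,0,0.1],[0,0,0,0,0,0],[0,0,0,0,0,0]]'
python3 -m jog '[[0,0,0,0,0,0.08],[0,0,0,0,0,0.08],[0,0,0,0,0,0.08],[0,0,0,0,0,0.04],[0,0,0,0,0,0],[0,0,0,0,0,0]]'
python3 - <<'E'
from fit import *
V=[498.3,-79.4,-.095]
o=bot.get_obs(); print(o['tool_pos'],o['tcp_rot'],o['moment'],o['contact_force'],o['grip_width'])
S,D=cam('scene'),cam('side')
C=cam('wrist')
a=overlay('s',S,bot.capture('scene'),[(LID,V,138)],115,100,400,500,4)
b=overlay('w',C,bot.capture('wrist'),[],56,0,400,500,1)
w=bot.capture('wrist'); w=w[0:384,100:407]
save(np.hstack([a,cv2.resize(w,(400,500))]),'turn')
E
```

```text
time: 18.75
tool_pos: [482.5, -245.7, 183.8]
tcp_rot: [3.141, 0.0, -0.392]
contact_force: [-1.6, -0.1, 0.7]
grip_width: 13.2
finger_force: 30.1
time: 19.35
tool_pos: [482.4, -245.8, 183.8]
tcp_rot: [3.141, 0.0, -0.673]
contact_force: [-3.4, -1.1, 0.8]
grip_width: 12.6
finger_force: 30.1
[ 482.39954341 -245.8236906   183.77623253] [ 3.14113024e+00  1.82843442e-04 -6.72814250e-01] [-0.13215371  0.65114199  0.08223325] [-3.38219823 -1.08153966  0.83727052] 12.630641680351205
```

View pics/turn.png

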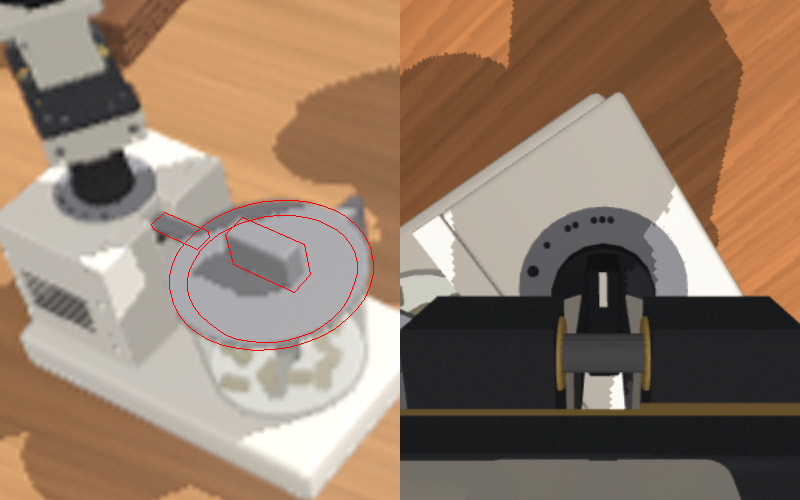

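Scene: the lid is still seated under its overlay (270,275). Wrist: the dial's white mark (603,290) points at the triple dots (603,220), the third click; tool turned 1.278 rad. Hand in.

```bash
python3 -m jog '[[0,0,0,0,0,0],[0,0,0,0,0,0],[0,0,0,0,0,0]]'; python3 -c "
from plant import bot
print(bot.close_job())"
```

```text
time: 19.8
tool_pos: [482.5, -245.8, 183.8]
tcp_rot: [3.141, 0.0, -0.675]
contact_force: [-3.4, -1.5, 1.6]
grip_width: 13.3
finger_force: 30.1
the job is handed in; nothing more can be done
None
```

The grey lid is seated flat with its tab in the notch and released. The job was handed in at 19.8 s with the gripper still holding the dial at the third click; no verdict was returned.

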